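# Push the hair-dryer holder home and run its wing screw down

## Task

The clamp-on hair-dryer holder has worked loose on the front edge of the quartz ledge. With the fingertips, push its clamp back until its spine is fully home against the ledge's front edge, then flick the wings of the black wing screw clockwise (seen from above), stroke after stroke, until its foot bears on the ledge and it will turn no further. Only push: do not grip or wrench the screw, and leave everything else on the ledge as it stands.

Things in the scene. Friction and masses are not known exactly. Their poses are not given: they have to be found in the camera images.
- ledge_edge (a point): Sand quartz ledge, fixed: slab 20 mm thick, 220 mm deep, top 100 mm above the counter. This point lies on the top of its front edge; x points level into the ledge (square to the edge, away from the robot), y left along the edge, z up. The holder's 100 mm hair-dryer ring lies flat in front of its clamp, centre 72 mm before the push face, top only 71 mm above the counter.
- clamp (a joint): How far the holder's clamp still stands off the ledge edge, m: 0 = fully home (spine's back face against the edge, a firm stop), grows as it slides off towards the robot, at most 0.03. It slides only square to the edge, with about 6 N of friction, and stays where it is left.
- clamp_front (a point): Push face: front (robot-side) face of the chrome clamp's upright spine, 40 mm wide, 12 mm thick, free from 90 to 166 mm above the counter (its top). The point lies on the face, 16 mm below the top, and moves with the clamp; axes as the ledge's. Behind the spine is the upper jaw, 40 mm wide, top 134 mm above the counter, with a boss to 138 mm in which the wing screw stands.
- wing_top (a point): Black wing screw, upright axis: point on the axis, at the hub's top (hub 22 mm wide at its foot, 18 mm above, 25 mm high), 52 mm beyond the push face, 164 mm above the counter when tight. Two flat upright wings, 6 mm thick, reach 34 mm from the axis along this point's +x and -x, from 18 mm below it to 5 mm above. The spine, 40 mm from the axis, is as high as the wings: no room for a finger.
- wing (a joint): How far the wing screw is still backed off, rad: 0 = tight (foot on the ledge, one wing 45 degrees left of straight into the ledge), positive = backed off anticlockwise seen from above; tightening (clockwise) lowers it 2 mm a turn. At the start between 4 and 8. It has about 0.035 N m of thread friction, stays where it is left, and meets a firm stop at 0.
- stem: The screw's steel stem with its 26 mm rubber foot and all of the wing screw on it; origin on the screw's axis at the underside of the foot (ledge top = 100 mm above the counter when tight).
- pump: Chrome pump dispenser, loose, 66 mm diameter, 164 mm tall; a 50 mm nozzle points along its -x. Origin at the middle of its underside. Not to be moved.
- tray: Purple lens tray with three compartments, loose, 150 mm (along its x) by 85 mm, 22 mm high. Origin at the middle of its underside. Not to be moved.
- dish_low: White ceramic dish, 112 mm diameter, 20 mm high, loose. Origin at the middle of its underside. Not to be moved.
- dish_top: Blue ceramic dish, 92 mm diameter, 20 mm high, loose, stacked in the white one. Origin at the middle of its underside. Not to be moved.
- turtle: Green plastic lens case shaped like a turtle, 90 mm long (head along its -x), 75 mm wide, 30 mm high, loose. Origin at the middle of its underside. Not to be moved.
- nailfile: Steel nail file with a purple handle, 160 mm long (along its y), 15 mm wide, 5 mm thick, loose. Origin at its middle, underneath. Not to be moved.

How it is judged:
By the outcome, as a careful person would: the job done as asked, in the order asked, and still so for the second after the job is handed in, with the robot touching nothing.
It also fails if it takes over 64 s, if anything falls off the work surface, if the arm or the gripper's body presses on something with over 40 N, if the wrist force passes 120 N, or if a joint passes its speed limit or range.

## Robot

A 6-joint arm with a two-finger parallel gripper is mounted at the origin on the work surface. World frame = base frame: x ahead of the robot, y to its left, z up, the work surface at z = 0. Lengths are in mm, angles in rad, forces in N, time in s.
With the tool pointing down it reaches from about 350 to 975 mm from the base axis. Payload 7.1 kg.
Tool frame: the origin (TCP) lies on the front face of the gripper's body, between the roots of the fingers; the fingertips stand 80 mm ahead of it and the grasp point (between the pads) lies 61 mm ahead of it; z points along the fingers, y is the line along which they close (so a half turn about z gives the same grasp; the last joint's range is limited). The gripper opens to 88 mm and grips with 3 to 60 N. Pads are 20 mm wide; open, the fingers measure 115 mm over their backs; the gripper's body (75 mm by 178 mm) begins 61 mm behind the grasp point.
Start: joints at [1.093, 0.423, 1.63, -0, 1.089, -0.019], TCP at [276.763, 560.364, 302.675] pointing down, gripper open.
Joint ranges: [-3, 3], [-0.9, 2.11], [0.09, 2.58], [-1.31, 4.45], [0.11, 2.69], [-2.54, 2.54]. Speed limits (rad/s): [2.39, 2.39, 3.01, 3.14, 3.14, 3.14].

## Interface

Orientations are given as a rotation vector (axis times angle).
In Python, from workcell import readout, vision, close_job gives the robot as it stands.
- The arm moves only by the tool servo_tool, never from a script. Its argument "plan" is a list that holds one entry, the list of rows, each a list of 7 numbers: the gripper command: -1 is fully open, 1 is shut, values between are in proportion, then the shift along the world's x, y, z in units of 40 mm (1.0 is 40 mm), then the turn, a rotation vector about the world's x, y, z in units of 5 degrees (1.0 is 5 degrees). A call has 1 to 5 rows; each row shifts and turns the commanded pose from where the row before left it; what a row does not reach is not made up. A row lasts 1/12 s, in which the tool goes at most 41.7 mm and 7.16 degrees, less where a joint would pass 70% of its speed; a pose out of reach is approached as far as the arm can. A call is refused whole if a number of a shift passes 1 or a number of a turn 1, either way. A call with a gripper value outside its range is refused whole. The fingers move at their own pace and stop on an object; the grip force is fixed at half the most. Time passes only in rows, so rows that do not move let the fingers close. It gives the time, the measured TCP pose, the force, the opening and the grip force at its end, in the units of the state.
- readout.get_obs(): the state, without advancing time (a new reading comes with each control period).
- vision.get_image(name): name is "scene" or "top" or "wrist"; returns the picture (384x512x3 uint8, red, green, blue); there is no depth.
- vision.camera_params(name): a dict with "fx", "fy", "cx", "cy" (pixels), "D" ([k1, k2, p1, p2, k3] as OpenCV has them; the pictures are not rectified), "rvec" (rotation vector, rad) and "tvec" (3), from world to camera coordinates, as OpenCV has them; the wrist camera has in their place "hand_eye" (4x4, takes a point from camera to tool coordinates, whose origin is the TCP and whose axes are the flange's). Camera axes: x right, y down, z forward; pixel columns grow to the right and rows downward; lengths in mm; the calibration is good to about 2 mm. A picture is of the moment at which its call begins: read the wrist's pose just before it. camera_params takes no time and is no camera call.
- close_job(): hands the job in; it is judged then, once.
The state is a dict: "t": time; "qpos": joint angles; "qvel": joint speeds; "joint_torque": joint torques, N m; "ee_pos": TCP position; "orientation": TCP orientation; "ft_force": force on the tool from outside, world axes, zero at the start; "moment": the same for the moment, N m; "width": finger opening in mm; "grasp_force": force on a finger pad.
Only numpy, scipy, OpenCV 4.12 (cv2) and the standard library are available. Lean on these libraries where they do the work, as an engineer would, in place of code of your own. Each camera call takes 0.05 s, during which the arm holds its last target. There are 200 camera calls.

## Working session

There is one attempt and no reset: what is moved stays moved. The work goes in short steps, Python scripts to look and compute and a tool call to move; the robot and the scene stay as the last step left them, time stands still between calls to the robot, and variables do not carry over. Pictures are saved under pics/ and viewed, at most 10 in all, crops included, and the job is handed in when it is done.

Besides the shell and the picture viewer there is one more tool, called by a JSON object that holds its "method" and its "body", one argument or row to a line. servo_tool: Moves the arm, as the interface text tells. Its arguments: {"type":"object","properties":{"plan":{"type":"array"}},"required":["plan"]}

```bash
mkdir -p pics; cat > h.py <<'E'
import numpy as np,cv2
from workcell import readout,vision
def save(n,f,crop=None,s=1):
    im=vision.get_image(n); 
    if crop: x0,y0,x1,y1=crop; im=im[y0:y1,x0:x1]
    cv2.imwrite('pics/'+f,cv2.resize(im[:,:,::-1],None,fx=s,fy=s,interpolation=cv2.INTER_CUBIC))
def cam(n):
    p=vision.camera_params(n); K=np.array([[p['fx'],0,p['cx']],[0,p['fy'],p['cy']],[0,0,1.]])
    if 'rvec' in p: R=cv2.Rodrigues(np.array(p['rvec'],float))[0]; t=np.array(p['tvec'],float).ravel()
    else:
        o=readout.get_obs(); T=np.eye(4); T[:3,:3]=cv2.Rodrigues(np.array(o['orientation'],float))[0]; T[:3,3]=o['ee_pos']
        M=np.linalg.inv(T@np.array(p['hand_eye'])); R=M[:3,:3]; t=M[:3,3]
    return K,np.array(p['D'],float),R,t
def at(n,uv,z):
    K,D,R,t=cam(n); a=cv2.undistortPoints(np.array([[uv]],float),K,D)[0,0]
    d=R.T@np.array([a[0],a[1],1]); c=-R.T@t
    return c+d*(z-c[2])/d[2]
def px(n,P):
    K,D,R,t=cam(n); return cv2.projectPoints(np.array(P,float).reshape(-1,1,3),cv2.Rodrigues(R)[0],t,K,D)[0].reshape(-1,2)
E
python3 - <<'E'
from h import *
a=vision.get_image('scene');b=vision.get_image('top')
cv2.imwrite('pics/a.png',a[:,:,::-1]);cv2.imwrite('pics/b.png',cv2.resize(b[:,:,::-1],(800,600),interpolation=cv2.INTER_CUBIC))
print(readout.get_obs())
for n in('scene','top'):
    K,D,R,t=cam(n);print(n,-R.T@t,R[2],K[0,0])
E
```

```text
{'t': 0.1, 'qpos': array([ 1.09299817e+00,  4.23758893e-01,  1.63059165e+00, -2.02573868e-05,
        1.08859802e+00, -1.90087554e-02]), 'qvel': array([-4.39739295e-04, -2.14697188e-03, -2.09486771e-03,  8.79976830e-04,
        7.68345269e-05,  1.71468063e-03]), 'joint_torque': array([ 3.35312852e-04, -5.45605731e+01, -2.74327880e+01,  6.44503185e-02,
        1.87485537e-02, -1.19791119e-05]), 'ee_pos': array([276.59839874, 560.03453059, 301.99142151]), 'orientation': array([-7.14274459e-01, -3.05899116e+00,  2.07120173e-03]), 'ft_force': array([-0.24640636, -0.27675984,  1.03368506]), 'moment': array([0.06490659, 0.02716876, 0.01099902]), 'grasp_force': 0.0, 'width': 87.8921428680077}
scene [1250.85858896  -33.69792464 1037.20874925] [-0.56827524  0.03134549 -0.82224127] 425.0279103540134
top [ 467.22416851    9.35069401 1304.31846932] [ 0.13434173 -0.0026439  -0.99093154] 414.246434451601
```

View pics/a.png

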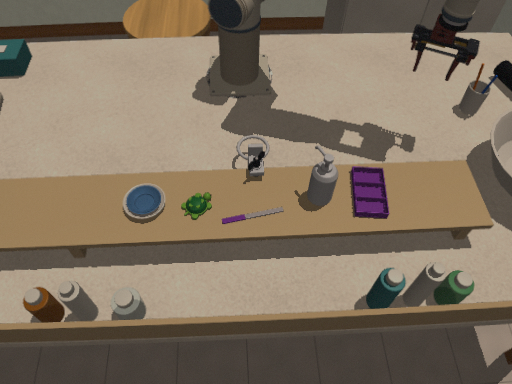

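View pics/b.png

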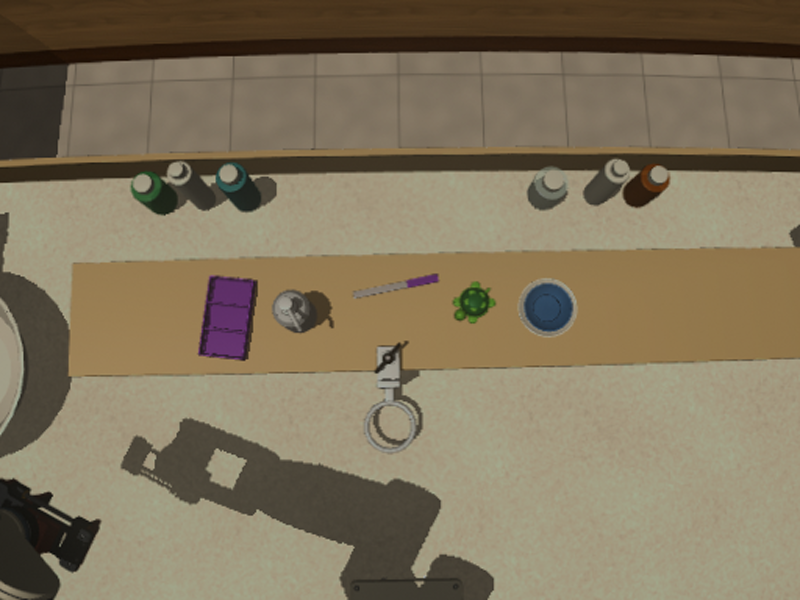

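The scene shows the clamp at (257,160) with its ring towards the robot. In the top view (enlarged), the wing hub is at about (389,358), the spine at (388,382), the ledge front edge runs from (70,377) to (795,358), and the pump is at (293,310). I'll enlarge the clamp.

```bash
python3 - <<'E'
from h import *
save('top','c.png',(215,205,285,265),10)
s=1/1.5625
for uv,z in [((70,377),100),((370,371.5),100),((795,358),100),((389,358),166),((388,388),166),((293,310),164),((475,302),115)]:
    print(uv,z,at('top',(uv[0]*s,uv[1]*s),z).round(1))
E
```

```text
(70, 377) 100 [505.7 633.8 100. ]
(370, 371.5) 100 [511.1  60.9 100. ]
(795, 358) 100 [ 520.  -761.5  100. ]
(389, 358) 166 [531.9  24.4 166. ]
(388, 388) 166 [479.5  26.9 166. ]
(293, 310) 164 [619.7 194.4 164. ]
(475, 302) 115 [ 636.3 -136.1  115. ]
```

View pics/c.png

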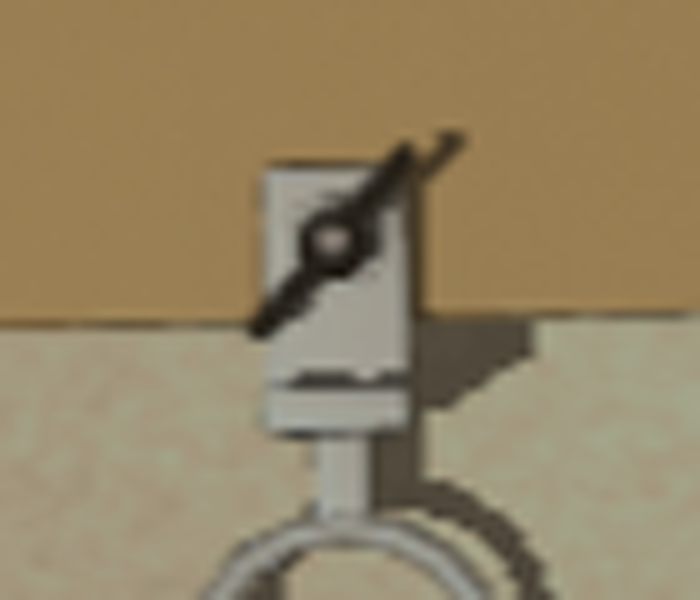

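Top crop: hub at (332,238), left wing tip (258,330), right tip (408,150), and spine front edge at y≈433. The clamp stands off about 20 mm, and one wing points about 40° right of inward. I'll close the fingers and move to a point in front of the spine.

{"method": "servo_tool", "body": {
  "plan": [
    [[1,0.25,-0.89,-0.145,0,0,0.35],[1,0.25,-0.89,-0.145,0,0,0.35],[1,0.25,-0.89,-0.145,0,0,0.35],[1,0.25,-0.89,-0.145,0,0,0.35],[1,0.25,-0.89,-0.145,0,0,0.35]]
  ]
}}

```text
t: 0.57
ee_pos: [326.7, 380.7, 273.2]
orientation: [-0.476, -3.105, 0.0]
ft_force: [0.1, 0.6, 0.9]
width: 58.3
grasp_force: 0.0
```

{"method": "servo_tool", "body": {
  "plan": [
    [[1,0.25,-0.89,-0.145,0,0,0.35],[1,0.25,-0.89,-0.145,0,0,0.35],[1,0.25,-0.89,-0.145,0,0,0.35],[1,0.25,-0.89,-0.145,0,0,0.35],[1,0.25,-0.89,-0.145,0,0,0.35]]
  ]
}}

```text
t: 0.98
ee_pos: [376.8, 202.7, 244.5]
orientation: [0.238, 3.132, 0.0]
ft_force: [0.4, 0.3, -0.4]
width: 24.8
grasp_force: 0.0
```

{"method": "servo_tool", "body": {
  "plan": [
    [[1,0.25,-0.89,-0.145,0,0,0.35],[1,0.25,-0.89,-0.145,0,0,0.35],[1,0.25,-0.89,-0.145,0,0,0.35],[1,0.25,-0.89,-0.145,0,0,0.35],[1,0.25,-0.89,-0.145,0,0,0.35]]
  ]
}}

```text
t: 1.4
ee_pos: [426.9, 24.6, 215.5]
orientation: [-0.002, 3.141, 0.0]
ft_force: [0.1, 0.0, -0.4]
width: 0.5
grasp_force: 0.0
```

{"method": "servo_tool", "body": {
  "plan": [
    [[1,0,0,0,0,0,0],[1,0,0,0,0,0,0]]
  ]
}}

```text
t: 1.57
ee_pos: [426.9, 24.7, 215.3]
orientation: [-0.008, -3.141, -0.0]
ft_force: [-0.6, 0.5, -0.2]
width: 0.6
grasp_force: 0.0
```

```bash
python3 - <<'E'
from h import *
o=readout.get_obs();R=cv2.Rodrigues(o['orientation'])[0];print(o['t'],o['ee_pos'].round(1),R.round(3),o['width'],o['ft_force'].round(1))
save('wrist','d.png')
print(px('wrist',[[479,26,166],[532,26,166]]))
E
```

```text
1.5667 [426.9  24.7 215.3] [[-1.     0.005 -0.001]
 [ 0.005  1.     0.   ]
 [ 0.001  0.    -1.   ]] 0.6330209318263792 [-0.6  0.5 -0.2]
[[256.08031036 344.55438164]
 [256.32608981 413.57105401]]
```

View pics/d.png

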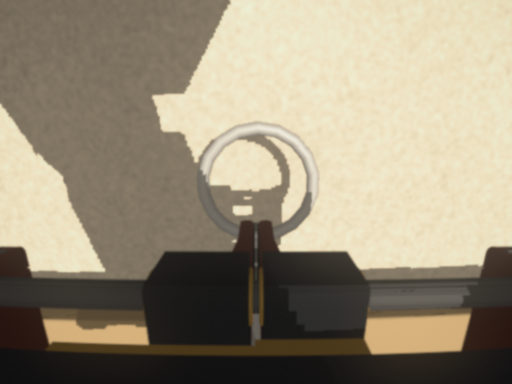

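The wrist view shows the ring centred at column 258, so the closed fingers are lined up with the clamp. Next I push forward slowly.

{"method": "servo_tool", "body": {
  "plan": [
    [[1,0.4,0.02,0,0,0,0],[1,0.4,0,0,0,0,0],[1,0.1,0,0,0,0,0],[1,0.1,0,0,0,0,0],[1,0.1,0,0,0,0,0]]
  ]
}}

```text
t: 2.03
ee_pos: [470.2, 28.2, 215.6]
orientation: [0.001, -3.141, -0.0]
ft_force: [-0.2, -0.4, -0.3]
width: 0.3
grasp_force: 0.0
```

{"method": "servo_tool", "body": {
  "plan": [
    [[1,0.1,0,0,0,0,0],[1,0.1,0,0,0,0,0],[1,0.1,0,0,0,0,0]]
  ]
}}

```text
t: 2.28
ee_pos: [480.4, 27.8, 215.2]
orientation: [-0.0, -3.136, -0.001]
ft_force: [-7.0, 2.8, 4.8]
width: 0.1
grasp_force: 3.5
```

{"method": "servo_tool", "body": {
  "plan": [
    [[1,0.1,0,0,0,0,0],[1,0.05,0,0,0,0,0],[1,0,0,0,0,0,0]]
  ]
}}

```text
t: 2.53
ee_pos: [486.9, 27.8, 215.2]
orientation: [-0.001, -3.137, -0.001]
ft_force: [-3.2, 3.2, 1.4]
width: 0.4
grasp_force: 2.1
```

{"method": "servo_tool", "body": {
  "plan": [
    [[1,0.05,0,0,0,0,0],[1,0.05,0,0,0,0,0]]
  ]
}}

```text
t: 2.7
ee_pos: [490.3, 27.8, 215.1]
orientation: [-0.001, -3.136, -0.001]
ft_force: [-6.1, 3.1, 4.1]
width: 0.7
grasp_force: 3.2
```

{"method": "servo_tool", "body": {
  "plan": [
    [[1,0.05,0,0,0,0,0],[1,0.0,0,0,0,0,0]]
  ]
}}

```text
t: 2.87
ee_pos: [491.7, 27.7, 215.0]
orientation: [-0.0, -3.134, -0.001]
ft_force: [-9.6, 2.8, 6.6]
width: 0.2
grasp_force: 4.5
```

{"method": "servo_tool", "body": {
  "plan": [
    [[1,0.05,0,0,0,0,0],[1,0.0,0,0,0,0,0]]
  ]
}}

```text
t: 3.03
ee_pos: [491.9, 27.7, 214.7]
orientation: [-0.0, -3.13, -0.0]
ft_force: [-15.3, 2.0, 10.2]
width: 0.3
grasp_force: 7.6
```

{"method": "servo_tool", "body": {
  "plan": [
    [[1,0.05,0,0,0,0,0],[1,0.05,0,0,0,0,0],[1,0,0,0,0,0,0]]
  ]
}}

```text
t: 3.28
ee_pos: [492.5, 27.6, 214.1]
orientation: [-0.0, -3.122, 0.0]
ft_force: [-27.7, 1.2, 19.5]
width: 0.5
grasp_force: 13.6
```

{"method": "servo_tool", "body": {
  "plan": [
    [[1,-0.3,0,0,0,0,0],[1,-0.5,0,0.4,0,0,0],[1,-0.6,0.5,1,0,0,0],[1,-0.6,0.6,0.6,0,0,0],[1,0,0.6,0,0,0,0]]
  ]
}}

```text
t: 3.7
ee_pos: [422.6, 92.0, 291.9]
orientation: [0.003, 3.138, 0.001]
ft_force: [1.1, 0.1, -0.1]
width: 0.4
grasp_force: 0.0
```

```bash
python3 - <<'E'
from h import *
print(readout.get_obs()['ee_pos'])
save('top','e.png',(215,205,285,265),10)
E
```

```text
[422.63345088  92.01447791 291.93898291]
```

View pics/e.png

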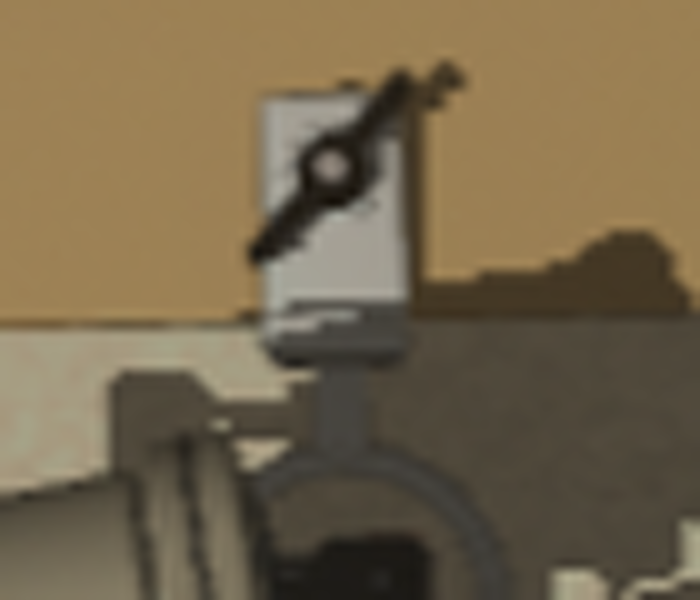

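```bash
python3 - <<'E'
from h import *
f=lambda u,v,z:at('top',(215+(u+.5)/10-.5,205+(v+.5)/10-.5),z)
for n,a in dict(hub=(331,165,166),tipL=(258,255,170),tipR=(403,78,170),spineL=(265,355,166),spineR=(408,355,166)).items(): print(n,f(*a).round(1))
E
```

```text
hub [554.2  27.7 166. ]
tipL [529.5  47.9 170. ]
tipR [577.5   7.6 170. ]
spineL [502.3  46.5 166. ]
spineR [501.7   7.3 166. ]
```

The clamp is home: the spine face sits at x≈502 and the axis at about (554, 27.5), which matches the given geometry. The wing is at about −40°, so the remaining turn is 275° or 455°. Moving above the far-left of that wing.

{"method": "servo_tool", "body": {
  "plan": [
    [[1,0.82,-0.24,0,0,0,0],[1,0.82,-0.24,0,0,0,0],[1,0.82,-0.24,0,0,0,0],[1,0.82,-0.24,0,0,0,0],[1,0.85,-0.24,0,0,0,0]]
  ]
}}

```text
t: 4.17
ee_pos: [591.1, 43.4, 288.3]
orientation: [-0.0, -3.141, 0.0]
ft_force: [-0.4, 0.6, 0.6]
width: 0.9
grasp_force: 0.0
```

{"method": "servo_tool", "body": {
  "plan": [
    [[1,0,0,-0.5,0,0,0],[1,0,0,-0.5,0,0,0],[1,0,0,-0.5,0,0,0],[1,0,0,0,0,0,0]]
  ]
}}

```text
t: 4.5
ee_pos: [587.9, 43.6, 224.5]
orientation: [-0.001, -3.134, 0.001]
ft_force: [-0.7, 0.3, 0.6]
width: 0.3
grasp_force: 0.0
```

{"method": "servo_tool", "body": {
  "plan": [
    [[1,-0.05,-0.4,0.12,0,0,0],[1,-0.025,-0.2,0,0,0,0],[1,-0.08,-0.2,0,0,0,0],[1,-0.125,-0.165,0,0,0,0]]
  ]
}}

```text
t: 4.83
ee_pos: [579.4, 4.5, 234.2]
orientation: [0.002, 3.14, 0.0]
ft_force: [0.8, 1.2, -0.7]
width: 0.6
grasp_force: 0.5
```

{"method": "servo_tool", "body": {
  "plan": [
    [[1,-0.165,-0.125,0,0,0,0],[1,-0.19,-0.08,0,0,0,0],[1,-0.21,-0.025,0,0,0,0],[1,-0.1,0,0,0,0,0]]
  ]
}}

```text
t: 5.17
ee_pos: [551.1, -4.5, 233.4]
orientation: [-0.002, -3.141, 0.0]
ft_force: [1.7, -0.2, 0.5]
width: 0.6
grasp_force: 0.7
```

{"method": "servo_tool", "body": {
  "plan": [
    [[1,0,0,0,0,0,0],[1,0,0,0,0,0,0]]
  ]
}}

```text
t: 5.33
ee_pos: [551.9, -4.1, 233.4]
orientation: [-0.001, -3.141, 0.0]
ft_force: [-0.5, 0.1, 0.0]
width: 0.6
grasp_force: 0.0
```

{"method": "servo_tool", "body": {
  "plan": [
    [[1,0.05,-0.1,0.6,0,0,0],[1,0,0,0.4,0,0,0],[1,0,0.85,0,0,0,0],[1,0,0.9,0,0,0,0]]
  ]
}}

```text
t: 5.67
ee_pos: [555.2, 61.4, 274.5]
orientation: [0.006, 3.14, -0.0]
ft_force: [0.2, 0.2, -0.2]
width: 0.7
grasp_force: 0.0
```

```bash
python3 - <<'E'
from h import *
print(readout.get_obs()['ee_pos'])
save('top','f.png',(215,195,285,255),10)
E
```

```text
[555.19921808  61.37270191 274.45651371]
```

View pics/f.png

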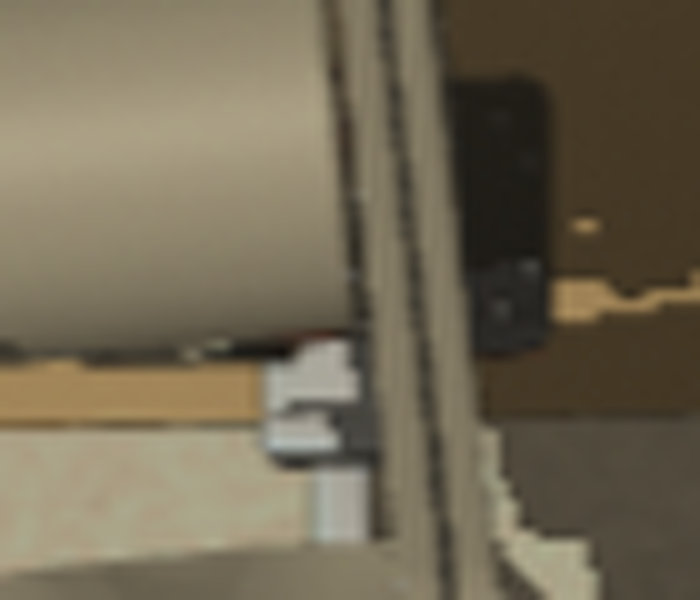

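The arm hides the screw in this view. I'll run the next stroke by geometry, reading the forces.

{"method": "servo_tool", "body": {
  "plan": [
    [[1,-0.08,0.03,-0.5,0,0,0],[1,0,0,-0.6,0,0,0],[1,0,0,0,0,0,0]]
  ]
}}

```text
t: 5.97
ee_pos: [548.9, 63.4, 225.7]
orientation: [0.001, -3.135, 0.001]
ft_force: [-0.6, -0.6, -0.7]
width: 0.7
grasp_force: 0.0
```

{"method": "servo_tool", "body": {
  "plan": [
    [[1,0.26,-0.125,0,0,0,0],[1,0.19,-0.08,0,0,0,0],[1,0.165,-0.125,0,0,0,0],[1,0.125,-0.165,0,0,0,0]]
  ]
}}

```text
t: 6.3
ee_pos: [582.8, 42.6, 230.5]
orientation: [0.001, 3.139, 0.0]
ft_force: [-0.6, 1.3, -0.1]
width: 0.3
grasp_force: 0.6
```

{"method": "servo_tool", "body": {
  "plan": [
    [[1,0.08,-0.2,0,0,0,0],[1,0.025,-0.2,0,0,0,0],[1,-0.025,-0.2,0,0,0,0],[1,-0.08,-0.2,0,0,0,0]]
  ]
}}

```text
t: 6.63
ee_pos: [581.3, 10.1, 229.6]
orientation: [0.002, 3.14, -0.0]
ft_force: [0.9, 1.4, 0.6]
width: 0.6
grasp_force: 0.7
```

{"method": "servo_tool", "body": {
  "plan": [
    [[1,-0.125,-0.165,0,0,0,0],[1,-0.165,-0.125,0,0,0,0],[1,-0.19,-0.08,0,0,0,0]]
  ]
}}

```text
t: 6.88
ee_pos: [561.2, -4.5, 229.5]
orientation: [0.002, 3.141, -0.0]
ft_force: [1.5, 0.6, 0.3]
width: 0.6
grasp_force: 1.0
```

{"method": "servo_tool", "body": {
  "plan": [
    [[1,-0.1,-0.012,0,0,0,0],[1,-0.1,0,0,0,0,0]]
  ]
}}

```text
t: 7.05
ee_pos: [553.0, -4.4, 229.5]
orientation: [0.001, 3.141, -0.0]
ft_force: [1.3, 0.1, 0.0]
width: 0.3
grasp_force: 0.7
```

{"method": "servo_tool", "body": {
  "plan": [
    [[1,-0.05,0,0,0,0,0],[1,0,0,0,0,0,0]]
  ]
}}

```text
t: 7.22
ee_pos: [551.1, -3.9, 229.4]
orientation: [-0.0, -3.141, 0.0]
ft_force: [0.6, -0.3, -0.4]
width: 0.4
grasp_force: 0.3
```

{"method": "servo_tool", "body": {
  "plan": [
    [[1,-0.06,0,0,0,0,0],[1,0,0,0,0,0,0]]
  ]
}}

```text
t: 7.38
ee_pos: [549.1, -3.9, 229.3]
orientation: [-0.0, -3.141, 0.0]
ft_force: [1.2, -0.1, 0.2]
width: 0.1
grasp_force: 0.5
```

{"method": "servo_tool", "body": {
  "plan": [
    [[1,-0.06,0,0,0,0,0],[1,0,0,0,0,0,0]]
  ]
}}

```text
t: 7.55
ee_pos: [546.9, -4.0, 229.3]
orientation: [0.001, 3.141, -0.0]
ft_force: [2.4, -0.5, -0.6]
width: 0.5
grasp_force: 0.9
```

{"method": "servo_tool", "body": {
  "plan": [
    [[1,-0.05,0,0,0,0,0],[1,0,0,0,0,0,0]]
  ]
}}

```text
t: 7.72
ee_pos: [545.6, -4.2, 229.6]
orientation: [0.001, 3.139, -0.0]
ft_force: [5.8, -0.4, -1.2]
width: 0.3
grasp_force: 2.1
```

{"method": "servo_tool", "body": {
  "plan": [
    [[1,-0.06,0,0,0,0,0],[1,0,0,0,0,0,0]]
  ]
}}

```text
t: 7.88
ee_pos: [543.4, -4.3, 229.7]
orientation: [0.001, 3.139, -0.001]
ft_force: [5.2, -1.6, -0.7]
width: 0.5
grasp_force: 2.6
```

{"method": "servo_tool", "body": {
  "plan": [
    [[1,-0.05,0,0,0,0,0],[1,0,0,0,0,0,0],[1,0,0,0,0,0,0]]
  ]
}}

```text
t: 8.13
ee_pos: [541.6, -4.3, 229.8]
orientation: [0.001, 3.139, -0.001]
ft_force: [5.8, -1.4, -0.9]
width: 0.3
grasp_force: 2.5
```

The force has plateaued near 6 N while still moving, so I may be dragging the clamp off. I'll back off and look.

{"method": "servo_tool", "body": {
  "plan": [
    [[1,0.2,-0.1,0.3,0,0,0],[1,0,-0.5,0.7,0,0,0],[1,-0.6,-0.6,0.5,0,0,0],[1,-0.8,-0.5,0,0,0,0],[1,-0.9,-0.2,0,0,0,0]]
  ]
}}

```text
t: 8.55
ee_pos: [456.3, -81.6, 290.2]
orientation: [0.002, 3.14, -0.001]
ft_force: [-0.3, 0.1, -1.0]
width: 0.5
grasp_force: 0.0
```

{"method": "servo_tool", "body": {
  "plan": [
    [[1,-0.9,0,0,0,0,0],[1,-0.2,0,0,0,0,0]]
  ]
}}

```text
t: 8.72
ee_pos: [406.4, -79.8, 288.2]
orientation: [-0.003, -3.135, -0.002]
ft_force: [-0.4, -0.0, -0.1]
width: 0.4
grasp_force: 0.0
```

```bash
python3 - <<'E'
from h import *
print(readout.get_obs()['ee_pos'])
save('top','g.png',(215,205,285,265),10)
E
```

```text
[406.40524483 -79.80576097 288.17911469]
```

View pics/g.png

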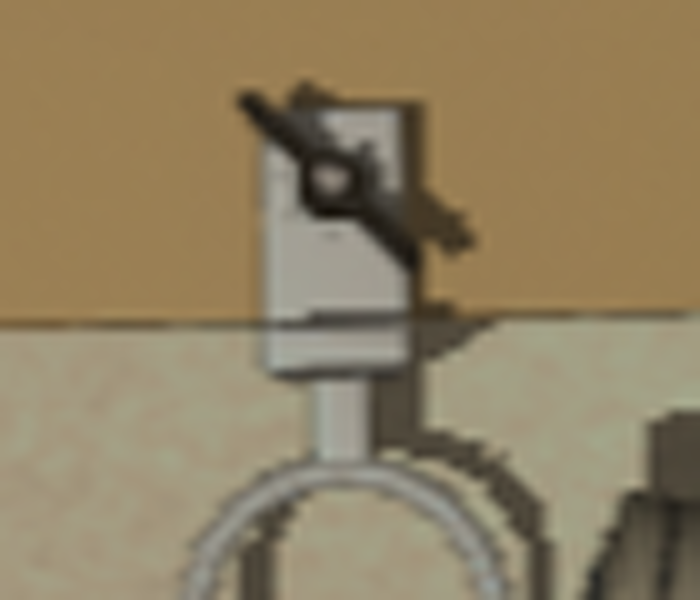

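The wing now stands at 45° (tips at (245,98) and (412,265)), which is the tight position. The clamp did get dragged about 4 mm: hub row 165→178. I'll push it home again, then do the final tightening push on the left-far wing, where pushing also drives the clamp inward.

{"method": "servo_tool", "body": {
  "plan": [
    [[1,0.2,0.9,-0.3,0,0,0],[1,0.3,0.9,-0.3,0,0,0],[1,0.4,0.87,-0.4,0,0,0],[1,0.4,0,-0.4,0,0,0],[1,0.2,0,-0.4,0,0,0]]
  ]
}}

```text
t: 9.18
ee_pos: [475.2, 29.2, 216.8]
orientation: [-0.006, 3.139, 0.0]
ft_force: [-0.3, 0.0, 0.7]
width: 0.5
grasp_force: 0.0
```

{"method": "servo_tool", "body": {
  "plan": [
    [[1,0.2,0,0,0,0,0],[1,0.1,0,0,0,0,0],[1,0.1,0,0,0,0,0],[1,0.1,0,0,0,0,0],[1,0,0,0,0,0,0]]
  ]
}}

```text
t: 9.6
ee_pos: [491.4, 26.6, 217.5]
orientation: [-0.003, -3.138, -0.001]
ft_force: [-3.8, 1.1, -0.8]
width: 0.2
grasp_force: 1.9
```

{"method": "servo_tool", "body": {
  "plan": [
    [[1,0.06,0,0,0,0,0],[1,0.06,0,0,0,0,0],[1,0,0,0,0,0,0]]
  ]
}}

```text
t: 9.85
ee_pos: [492.1, 26.5, 217.3]
orientation: [-0.003, -3.129, -0.001]
ft_force: [-19.4, 2.3, 11.6]
width: 0.3
grasp_force: 9.7
```

{"method": "servo_tool", "body": {
  "plan": [
    [[1,0.06,0,0,0,0,0],[1,0.06,0,0,0,0,0],[1,0,0,0,0,0,0]]
  ]
}}

```text
t: 10.1
ee_pos: [492.8, 26.3, 216.7]
orientation: [-0.003, -3.119, 0.0]
ft_force: [-34.5, 1.0, 24.2]
width: 0.5
grasp_force: 17.0
```

Fully home: the firm stop is at the same x (492.5), at 34 N. Now the final clockwise push on the left-far wing.

{"method": "servo_tool", "body": {
  "plan": [
    [[1,-0.6,0,0.1,0,0,0],[1,0,0.3,0.9,0,0,0],[1,0,0.4,0.7,0,0,0],[1,0.7,0.2,0,0,0,0],[1,0.7,0.1,0,0,0,0]]
  ]
}}

```text
t: 10.52
ee_pos: [535.1, 67.3, 289.4]
orientation: [0.001, 3.135, 0.001]
ft_force: [0.4, 0.1, -0.2]
width: 0.8
grasp_force: 0.0
```

{"method": "servo_tool", "body": {
  "plan": [
    [[1,0.6,0,0,0,0,0],[1,0,0,0,0,0,0]]
  ]
}}

```text
t: 10.68
ee_pos: [562.4, 66.6, 287.6]
orientation: [0.002, 3.135, 0.001]
ft_force: [-0.3, -0.3, 0.1]
width: 0.5
grasp_force: 0.0
```

{"method": "servo_tool", "body": {
  "plan": [
    [[1,-0.3,-0.16,-0.4,0,0,0],[1,0,0,-0.6,0,0,0],[1,0,0,-0.4,0,0,0],[1,0,0,0,0,0,0]]
  ]
}}

```text
t: 11.02
ee_pos: [543.9, 59.5, 227.4]
orientation: [-0.003, -3.137, 0.001]
ft_force: [-0.4, 0.6, -0.6]
width: 0.4
grasp_force: 0.0
```

{"method": "servo_tool", "body": {
  "plan": [
    [[1,0.1,0,0,0,0,0],[1,0.1,0,0,0,0,0],[1,0,0,0,0,0,0]]
  ]
}}

```text
t: 11.27
ee_pos: [555.8, 60.3, 231.1]
orientation: [0.001, 3.138, 0.0]
ft_force: [0.8, 0.2, 0.2]
width: 0.4
grasp_force: 0.0
```

{"method": "servo_tool", "body": {
  "plan": [
    [[1,0.06,0,0,0,0,0],[1,0,0,0,0,0,0]]
  ]
}}

```text
t: 11.43
ee_pos: [557.3, 60.3, 230.3]
orientation: [0.001, 3.14, 0.0]
ft_force: [0.5, -0.1, -0.5]
width: 0.3
grasp_force: 0.0
```

{"method": "servo_tool", "body": {
  "plan": [
    [[1,0.06,0,0,0,0,0],[1,0,0,0,0,0,0]]
  ]
}}

```text
t: 11.6
ee_pos: [559.3, 60.3, 229.7]
orientation: [0.001, 3.141, 0.0]
ft_force: [-0.1, 0.7, 0.3]
width: 0.5
grasp_force: 0.0
```

{"method": "servo_tool", "body": {
  "plan": [
    [[1,0.06,0,0,0,0,0],[1,0,0,0,0,0,0]]
  ]
}}

```text
t: 11.77
ee_pos: [561.6, 60.3, 229.4]
orientation: [0.001, 3.141, 0.0]
ft_force: [-0.1, 0.4, -0.7]
width: 0.6
grasp_force: 0.0
```

{"method": "servo_tool", "body": {
  "plan": [
    [[1,0.06,0,0,0,0,0],[1,0,0,0,0,0,0]]
  ]
}}

```text
t: 11.93
ee_pos: [563.2, 60.4, 229.0]
orientation: [-0.001, -3.14, -0.0]
ft_force: [-2.3, 0.5, 0.8]
width: 0.5
grasp_force: 1.2
```

{"method": "servo_tool", "body": {
  "plan": [
    [[1,0.06,0,0,0,0,0],[1,0,0,0,0,0,0]]
  ]
}}

```text
t: 12.1
ee_pos: [564.6, 60.4, 228.7]
orientation: [-0.001, -3.137, -0.0]
ft_force: [-6.1, 1.9, 1.4]
width: 0.7
grasp_force: 2.9
```

{"method": "servo_tool", "body": {
  "plan": [
    [[1,0.06,0,0,0,0,0],[1,0,0,0,0,0,0]]
  ]
}}

```text
t: 12.27
ee_pos: [566.0, 60.5, 228.3]
orientation: [-0.002, -3.134, -0.0]
ft_force: [-10.5, 2.6, 4.2]
width: 0.7
grasp_force: 4.4
```

{"method": "servo_tool", "body": {
  "plan": [
    [[1,0.06,0,0,0,0,0],[1,0,0,0,0,0,0]]
  ]
}}

```text
t: 12.43
ee_pos: [567.3, 60.7, 227.9]
orientation: [-0.002, -3.132, -0.001]
ft_force: [-12.1, 3.6, 5.3]
width: 0.9
grasp_force: 5.9
```

The screw resists 12 N, far above thread friction, so it is tight. I'll retreat left and up, then check.

{"method": "servo_tool", "body": {
  "plan": [
    [[1,-0.25,0.2,0.1,0,0,0],[1,-0.2,0.1,0.7,0,0,0],[1,0,0.2,0.9,0,0,0],[1,-0.8,0.4,0.3,0,0,0],[1,-0.8,0.3,0,0,0,0]]
  ]
}}

```text
t: 12.85
ee_pos: [491.1, 109.3, 313.1]
orientation: [0.002, 3.133, 0.003]
ft_force: [-0.3, 0.7, -0.1]
width: 0.6
grasp_force: 0.0
```

{"method": "servo_tool", "body": {
  "plan": [
    [[1,-0.9,0.3,0,0,0,0],[1,-0.9,0.3,0,0,0,0],[1,-0.3,0.5,0,0,0,0],[1,0,0,0,0,0,0]]
  ]
}}

```text
t: 13.18
ee_pos: [402.4, 154.0, 309.8]
orientation: [-0.002, 3.141, 0.002]
ft_force: [1.0, 0.4, -0.0]
width: 0.9
grasp_force: 0.0
```

```bash
python3 - <<'E'
from h import *
o=readout.get_obs();print(o['ee_pos'],o['ft_force'])
save('top','i.png',(215,205,285,265),10)
f=lambda u,v,z:at('top',(215+(u+.5)/10-.5,205+(v+.5)/10-.5),z)
E
```

```text
[402.40028121 153.96264826 309.75906508] [ 0.9735812   0.43989934 -0.01918547]
```

View pics/i.png

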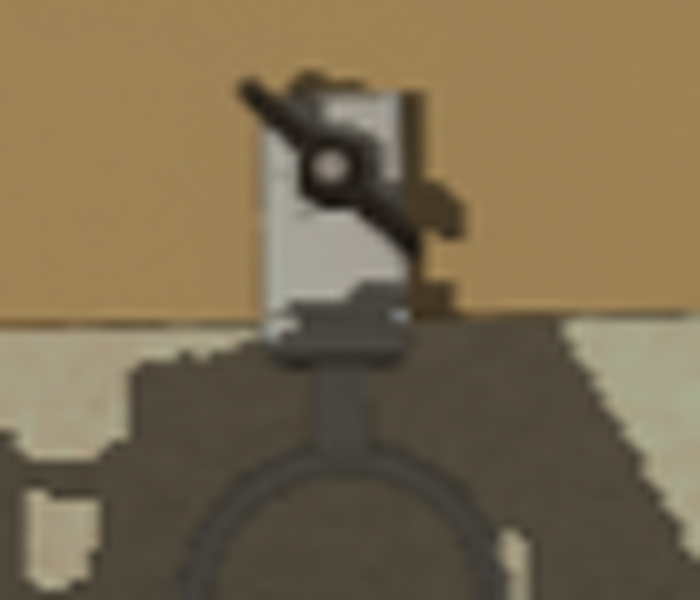

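The hub is back at row 165, so the clamp is home. The wing tips at (245,88) and (412,252) put the wing 45° left, so the screw is tight.

```bash
python3 -c "
from workcell import close_job
print(close_job())"
```

```text
the job is handed in; nothing more can be done
None
```

I handed the job in at about 13 s with the clamp fully home and the wing screw tight, wing 45° left and holding against a 12 N push. On the second stroke the screw came tight and I pushed on, dragging the clamp about 4 mm off the edge, so I pushed it home again with the screw already tight and then gave the screw a last clockwise push.

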